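# Hold the tube cooler's sprung lid at the marker

## Task

Push the red lid-release plunger of the white tube cooler fully down and let it come back up, then raise the blue sprung lid by its black tab until the white pointer on the lid's edge is level with the orange marker arm, without swinging it well past the marker. Finish while still holding the lid there against its spring; do not shift the marker arm, and leave everything else on the bench where it stands.

Things in the scene. Friction and masses are not known exactly. Their poses are not given: they have to be found in the camera images.
- cooler: White tube cooler fixed to the bench, housing 240 (x) x 250 (y) x 110 mm high. Origin at the centre of its underside; own x points from its front (display and plunger) to its back (hinge), y to its left, z up. The flat front deck, 50 mm deep at height 110 mm, lies in front of the lid. The lid's left edge and the marker arm are on its +y side.
- plunger_top (a point): Centre of the top of the red lid-release plunger, a 26 mm cylinder at x -97, y -75 mm of the cooler, standing 142 mm above the bench when up. Press straight down.
- plunger (a joint): Travel of the red plunger in m: 0 up, 0.012 fully down on its stop. Its spring takes about 1.5 N at first and 4.5 N at the bottom, plus about 1 N for the latch; it comes back up when let go.
- bolt (a joint): Hidden latch bolt in m: 0 locks the lid shut (it lifts barely 1 degree), 0.008 or more frees it. Pushing the plunger fully down drives it back about 0.011; it then stays back.
- lid_hinge (a joint): Lid angle in rad: 0 closed, growing as the front edge lifts, stop at 1.2. A spring and the lid's weight always close it: felt at the tab along its arc, about 4 N when just opened and up to 8 N at 0.75 rad (so up to 14 N straight down on an upright gripper).
- lid: Blue lid, 165 x 180 x 16 mm, 0.2 to 0.42 kg, top 126 mm above the bench when closed. Origin on the hinge axis (mid thickness, mid width); own x points from the front edge to the hinge (the lid extends to -x), y along the hinge to the left, z out of its top.
- lid_axis (a point): Mid point of the hinge axis on the cooler, x +90 mm, y 0, 118 mm above the bench; the axis runs along the cooler's y.
- lid_tab (a point): Grip point in the black tab on the lid, 12 mm below the tab's top. The tab is an upright plate 14 mm thick (along y), 40 mm long (along x), rising 36 mm above the lid's top; this point is 140 mm from the hinge towards the front, 32 mm above the axis, 24 mm above the lid's top, at y 0. Pinch its two flat faces along y from above; the faces can turn between the pads as the lid swings.
- lid_pointer (a point): Front end of the white pointer strip (7 mm high) along the lid's left edge, 125 mm from the hinge axis, y +96 mm, in the lid's mid plane. Axes as the lid's.
- mark_tip (a point): Front end of the orange marker arm (12 mm high at the end), 125 mm from the hinge axis, y +105 mm, just left of the lid. It pivots on the hinge line and is set at a different angle each time. Axes like the lid's when the lid is at the marker: x towards the hinge, z out.
- mark (a joint): Set angle of the orange marker arm in rad, on the same scale as lid_hinge: the lid is level with it when both are equal. It lies between 0.4 and 0.75; stiff, do not move it.
- rack: Purple tube rack, 110 x 80 x 42 mm with some tube caps up to 56 mm, loose beside the cooler's right side; origin under its centre. Leave alone.
- bottle: Amber bottle, 60 mm across, 110 mm tall, loose beside the cooler's left side; origin under its centre. Leave alone.
- tipbox: Blue pipette tip box, 120 x 85 x 70 mm; origin under its centre. Leave alone.
- sharps: Yellow waste bin, 92 mm across, 120 mm tall; origin under its centre. Leave alone.
- beaker: Glass beaker, 76 mm across, 95 mm tall; origin under its centre. Leave alone.
- pipette: White pipette lying on the bench, about 240 mm long, 30 mm high; origin at its middle, on the bench. Leave alone.
- timer: White bench timer, 65 x 65 x 22 mm; origin under its centre. Leave alone.

How it is judged (in metres and radians):
On the way, in this order (a step that is already met when the one before it is completed fails the run):
1. the red plunger is pushed fully down (value of joint plunger above 0.0105 m), for 0.1 s.
2. the plunger is back up and the lid is being lifted by the fingers (value of joint plunger below 0.003 m and value of joint lid_hinge above 0.15 rad and contact force between the fingers and lid above 1.5 N), for 0.1 s.
At the end, for the whole second after the job is handed in: The lid is held still by the gripper's fingers (at least 1.5 N on it), within 0.07 rad (4 degrees) of the orange marker arm, the plunger is up, and all bystanders stand within 30 mm of where they began (angle between the x axis of lid_pointer and the x axis of mark_tip, either way round below 0.07 rad and velocity of joint lid_hinge between -0.1 and 0.1 rad/s and value of joint lid_hinge above 0.3 rad and contact force between the fingers and lid above 1.5 N and value of joint plunger below 0.003 m and distance of each of rack, bottle, tipbox, sharps, beaker, pipette, timer from where it was at the start of the episode below 0.03 m); the arm keeps its last pose, push and grip.
It fails at once if the lid is swung well past the marker (its pointer more than 24 mm, about 11 degrees, beyond the marker arm) (z of lid_pointer in the frame of mark_tip above 0.024 m).
It fails at once if the marker arm is shifted by more than 10 mm at its tip (distance of mark_tip from where it was at the start of the episode above 0.01 m).
It fails at once if a bystander is shifted by more than 30 mm or tipped ((distance of rack from where it was at the start of the episode above 0.03 m or angle between rack's own z axis and vertical above 0.35 rad) or (distance of bottle from where it was at the start of the episode above 0.03 m or angle between bottle's own z axis and vertical above 0.35 rad) or (distance of tipbox from where it was at the start of the episode above 0.03 m or angle between tipbox's own z axis and vertical above 0.35 rad) or (distance of sharps from where it was at the start of the episode above 0.03 m or angle between sharps's own z axis and vertical above 0.35 rad) or (distance of beaker from where it was at the start of the episode above 0.03 m or angle between beaker's own z axis and vertical above 0.35 rad) or (distance of pipette from where it was at the start of the episode above 0.03 m or angle between pipette's own z axis and vertical above 0.35 rad) or (distance of timer from where it was at the start of the episode above 0.03 m or angle between timer's own z axis and vertical above 0.35 rad)).
It also fails if it takes over 45 s, if anything falls off the work surface, if the arm or the gripper's body presses on something with over 40 N, if the wrist force passes 120 N, or if a joint passes its speed limit or range.

## Robot

A 6-joint arm with a two-finger parallel gripper is mounted at the origin on the work surface. World frame = base frame: x ahead of the robot, y to its left, z up, the work surface at z = 0. Lengths are in m, angles in degrees, forces in N, time in s.
With the tool pointing down it reaches from about 0.25 to 0.725 m from the base axis. Payload 9.7 kg.
Tool frame: the origin (TCP) lies on the centre line of the jaws, within the pads' length; the fingertips stand 14 mm ahead of it and the grasp point (between the pads) lies 5 mm behind it; z points along the fingers, y is the line along which they close (so a half turn about z gives the same grasp; the last joint's range is limited). The gripper opens to 85 mm and grips with 20 to 120 N. Pads are 22 mm wide; open, the fingers measure 114 mm over their backs; the gripper's body (76 mm by 85 mm) begins 54 mm behind the grasp point. The pads swing forward as they close: fully open they stand 13 mm farther back than shut.
Start: joints at [75.974, 4.979, 10.078, 95.1, 0, 90], TCP at [0.133, 0.534, 0.245] pointing down, gripper open.
Joint ranges: [-179.16, 179.16], [-48.56, 103.87], [-65.8, 70.77], [-126.05, 130.52], [-82.76, 87.17], [-180, 180]. Speed limits (degrees/s): [127.2, 127.2, 147.25, 180, 180, 180].

## Interface

Orientations are given as [roll, pitch, yaw] about the fixed x, y, z axes, in that order (R = Rz(yaw) Ry(pitch) Rx(roll)).
In Python, from workcell import bot, camera, get_calibration, ticket gives the robot as it stands. The module is installed in compiled form; this text tells all that it offers.
- The arm moves only by the tool send_rows, never from a script. Its arguments are lists of equal length, an entry for each row: "linear": the shift along the tool's x, y, z in m, a list of three; "twist": the turn, a rotation vector about the tool's x, y, z in units of 10 degrees (1.0 is 10 degrees), a list of three; "gripper": the opening in per cent of the stroke, from 0 (shut) to 100 (fully open). In form: {"linear": [[x, y, z], ...], "twist": [[wx, wy, wz], ...], "gripper": [gripper, ...]}. A call has 1 to 8 rows; each row shifts and turns the commanded pose from where the row before left it, along the tool's axes as they then stand; what a row does not reach is not made up. A row lasts 1/8 s, in which the tool goes at most 62.5 mm and 10.7 degrees, less where a joint would pass 70% of its speed; a pose out of reach is approached as far as the arm can. A call with a gripper value outside its range is refused whole. The fingers move at their own pace and stop on an object; "grip_force" is the grip in N (left out, the last holds). Time passes only in rows, so rows that do not move let the fingers close. It gives the time, the measured TCP pose, the force, the opening and the grip force at its end, in the units of the state.
- bot.get_obs(): the state, without advancing time (a new reading comes with each control period).
- camera(name): name is "scene" or "top"; returns the picture (400x640x3 uint8, red, green, blue); there is no depth.
- get_calibration(name): a dict with "fx", "fy", "cx", "cy" (pixels), "origin" and "orientation" of the camera in the world. Camera axes: x right, y down, z forward; pixel columns grow to the right and rows downward; lengths in m; the calibration is good to about 2 mm. A picture is of the moment at which its call begins. get_calibration takes no time and is no camera call.
- ticket.job_done(): hands the job in; it is judged then, once.
The state is a dict: "time": time; "q": joint angles; "qd": joint speeds; "joint_efforts": joint torques, N m; "ee_pos": TCP position; "tcp_rot": TCP orientation; "wrist_force": force on the tool from outside, world axes, zero at the start; "torque": the same for the moment, N m; "opening": finger opening in m; "grasp_force": force on a finger pad.
Only numpy, scipy, OpenCV 4.12 (cv2) and the standard library are available. Lean on these libraries where they do the work, as an engineer would, in place of code of your own. Each camera call takes 0.05 s, during which the arm holds its last target. There are 200 camera calls.

## Working session

There is one attempt and no reset: what is moved stays moved. The work goes in short steps, Python scripts to look and compute and a tool call to move; the robot and the scene stay as the last step left them, time stands still between calls to the robot, and variables do not carry over. Pictures are saved under pics/ and viewed, at most 10 in all, crops included, and the job is handed in when it is done.

Besides the shell and the picture viewer there is one more tool, called after "Call:" as a command line: name --argument value ..., lists and objects as JSON in quotes. send_rows: Moves the arm, as the interface text tells. Its arguments: {"type":"object","properties":{"linear":{"type":"array"},"twist":{"type":"array"},"gripper":{"type":"array"},"grip_force":{"type":"number"}},"required":["linear","twist","gripper"]}

```bash
mkdir -p pics; python3 - <<'E'
from workcell import bot,camera,get_calibration
import cv2,numpy as np
for n in("scene","top"):
    im=camera(n); np.save(n+".npy",im); cv2.imwrite(f"pics/{n}0.png",im[:,:,::-1]); print(get_calibration(n))
print(bot.get_obs())
E
```

```text
{'fx': 486.28612150901347, 'fy': 486.28612150901347, 'cx': 312.72869985500415, 'cy': 205.24696358677522, 'origin': array([1.56361042, 0.29817426, 1.57034346]), 'orientation': array([-142.99017624,   -0.60692542,  106.28450894])}
{'fx': 412.7792593028281, 'fy': 412.7792593028281, 'cx': 322.43111403148333, 'cy': 202.95831103352552, 'origin': array([ 0.2902502 , -0.01904691,  1.54202467]), 'orientation': array([-1.71536039e+02,  4.48139461e-02, -9.08669139e+01])}
{'time': 0.1, 'q': array([ 7.59736057e+01,  5.00805308e+00,  1.00402573e+01,  9.51021444e+01,
       -9.76837822e-04,  8.99998604e+01]), 'qd': array([-0.07759086, -0.08898282,  0.12703858,  0.007287  ,  0.00749774,
        0.04727828]), 'joint_efforts': array([ 7.18339415e-04, -5.21561730e+01,  4.65652335e+01,  1.59237650e-02,
        1.90369448e-06, -6.94830817e-06]), 'ee_pos': array([0.13325882, 0.53340592, 0.24466429]), 'tcp_rot': array([-1.79930060e+02,  9.76666721e-04,  1.65973746e+02]), 'wrist_force': array([ 0.76944229, -0.40724988, -0.59320684]), 'torque': array([0.02478246, 0.0278432 , 0.00572491]), 'grasp_force': 0.0, 'opening': 0.08553895031008225}
```

View pics/scene0.png

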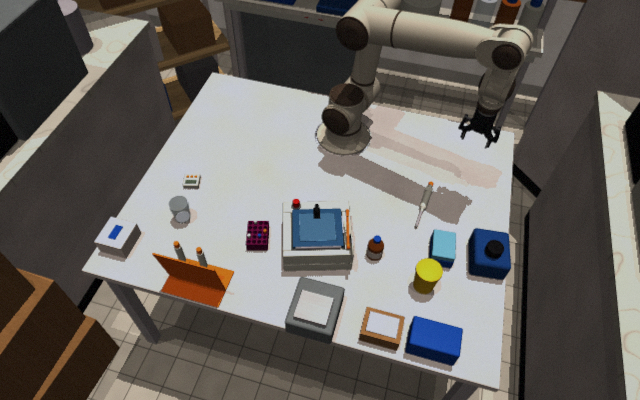

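View pics/top0.png

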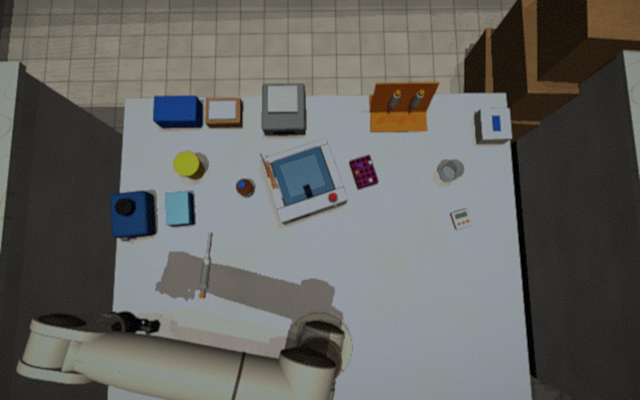

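The cooler sits about (305,182) in top, with the plunger at (333,197), the tab at (308,190) and the marker on its left near (268,170). In scene they are at (296,203), (317,211) and (348,228).

```bash
cat > h.py <<'E'
import numpy as np,cv2
from scipy.spatial.transform import Rotation as R
from workcell import get_calibration
C={n:get_calibration(n) for n in("scene","top")}
def ray(n,p):
    c=C[n];d=np.array([(p[0]-c['cx'])/c['fx'],(p[1]-c['cy'])/c['fy'],1.])
    return c['origin'],R.from_euler('xyz',c['orientation'],degrees=True).apply(d)
def onz(n,p,z):
    o,d=ray(n,p);return o+d*(z-o[2])/d[2]
def tri(a,b):
    (o,d),(p,e)=ray("scene",a),ray("top",b)
    s=np.linalg.lstsq(np.c_[d,-e],p-o,rcond=None)[0]
    x,y=o+d*s[0],p+e*s[1];return (x+y)/2,np.linalg.norm(x-y)
def proj(n,X):
    c=C[n];v=R.from_euler('xyz',c['orientation'],degrees=True).inv().apply(np.atleast_2d(X)-c['origin'])
    return np.c_[c['fx']*v[:,0]/v[:,2]+c['cx'],c['fy']*v[:,1]/v[:,2]+c['cy']]
def mask(im,lo,hi,box):
    h=cv2.cvtColor(im,cv2.COLOR_RGB2HSV);m=cv2.inRange(h,np.array(lo),np.array(hi))
    k=np.zeros_like(m);x0,y0,x1,y1=box;k[y0:y1,x0:x1]=m[y0:y1,x0:x1];return k
E
python3 - <<'E'
from h import *
B={"scene":(275,190,365,275),"top":(255,130,352,230)}
out=[]
for n in B:
    im=np.load(n+".npy")
    r=mask(im,(0,150,90),(5,255,255),B[n])|mask(im,(174,150,90),(180,255,255),B[n])
    o=mask(im,(8,130,110),(20,255,255),B[n])
    w=mask(im,(0,0,110),(180,70,255),B[n])
    for nm,m in(("red",r),("or",o)):
        yx=np.argwhere(m); 
        if len(yx): print(n,nm,len(yx),yx.mean(0)[::-1],yx.min(0)[::-1],yx.max(0)[::-1],cv2.minAreaRect(yx[:,::-1].astype(np.float32)))
    x0,y0,x1,y1=B[n];out.append(cv2.resize(im[y0:y1,x0:x1],(390,400),interpolation=cv2.INTER_CUBIC))
cv2.imwrite("pics/crop0.png",np.hstack(out)[:,:,::-1])
E
```

```text
scene red 26 [295.5 201. ] [293 199] [298 203] ((295.5, 201.0), (4.0, 5.0), 90.0)
scene or 98 [347.42857143 229.55102041] [346 209] [349 248] ((347.5, 228.5), (39.0, 3.0), 90.0)
top red 34 [332.5        196.70588235] [330 194] [335 200] ((332.5, 197.0), (6.0, 5.0), 90.0)
top or 64 [269.703125 174.15625 ] [265 162] [274 187] ((269.8607177734375, 174.5424041748047), (26.246139526367188, 2.57886004447937), 73.0724868774414)
```

View pics/crop0.png

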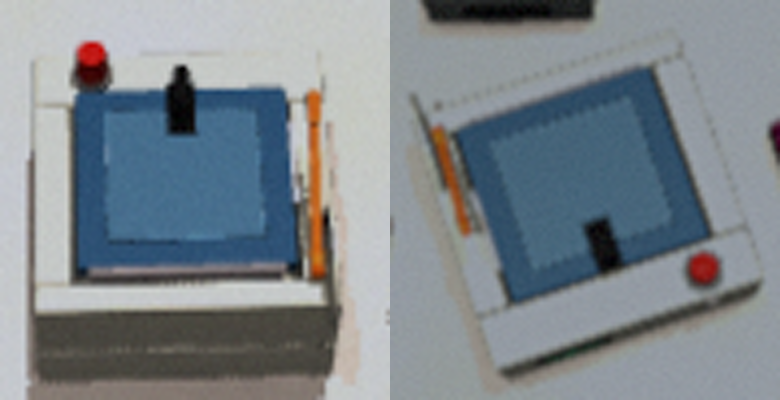

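```bash
python3 - <<'E'
from h import *
T=lambda x,y:((x-390)/4.02+255-.4,y/4+130-.4)
S=lambda x,y:(x/4.333+275-.4,y/4.706+190-.4)
print("plunger tri",tri((295.8,200.2),(332.5,196.7)),onz("top",(332.5,196.7),.142),onz("scene",(295.8,200.2),.142))
t=[onz("top",T(*p),.126)[:2] for p in((512,302),(711,235),(652,67),(455,130))]
s=[onz("scene",S(*p),.126)[:2] for p in((75,90),(285,90))]
print("lid top",t,"\nscene front R,L",s)
for a,b in((t[0],t[1]),(t[3],t[2]),(s[1],s[0])):
    d=b-a;print(np.linalg.norm(d),np.degrees(np.arctan2(d[1],d[0]))+90)
for a,b in((t[0],t[3]),(t[1],t[2])):
    d=b-a;print(np.linalg.norm(d),np.degrees(np.arctan2(d[1],d[0])))
# housing corners front deck z .11 top: 
h=[onz("top",T(*p),.11)[:2] for p in((503,375),(758,283),(680,40),(412,95))]
for a,b in((h[0],h[1]),(h[1],h[2])): d=b-a;print("house",np.linalg.norm(d),np.degrees(np.arctan2(d[1],d[0])))
print(np.mean(h,0))
# tab top centre front: 
print("tab tri",tri(S(181,80),T(599,228)))
# marker ends
print("mark front",tri(S(315,97),T(438,128)),tri(S(315,97),T(466,230)))
print("mark back",tri(S(319,274),T(438,128)))
E
```

```text
plunger tri (array([ 0.52010409, -0.05619432,  0.14028394]), np.float64(0.00023862865960286544)) [ 0.51979282 -0.05603321  0.142     ] [ 0.52137924 -0.05588643  0.142     ]
lid top [array([0.49543579, 0.10887943]), array([ 0.55180692, -0.06380853]), array([ 0.70370818, -0.01478738]), array([0.64913816, 0.15852403])] 
scene front R,L [array([ 0.55179839, -0.06167038]), array([0.50015188, 0.11009255])]
0.1816558111503162 18.078416043949076
0.18169955946634556 17.47748654668996
0.1793595947883174 16.735235350610324
0.1615209167506402 17.900028571376083
0.1596153699422823 17.88578219774301
house 0.23590356311791968 -70.78015031954283
house 0.23084547072506148 16.20663430794644
[0.59096204 0.04311525]
tab tri (array([0.55053953, 0.03140141, 0.17325517]), np.float64(0.00023539230034230123))
mark front (array([0.612132  , 0.15304404, 0.2788167 ]), np.float64(0.0008083252997971041)) (array([0.54701424, 0.14230015, 0.19010818]), np.float64(0.002478588231757789))
mark back (array([0.65278334, 0.1761685 , 0.11818077]), np.float64(0.003448030423948243))
```

Call:
send_rows --linear '[[0, 0, 0], [0, 0, 0], [0, 0, 0], [-0.0136, -0.0485, 0], [-0.0136, -0.0485, 0], [-0.0136, -0.0485, 0], [-0.0136, -0.0485, 0], [-0.0136, -0.0485, 0]]' --twist '[[0, 0, -1.05], [0, 0, -1.05], [0, 0, -1.05], [0, 0, 0], [0, 0, 0], [0, 0, 0], [0, 0, 0], [0, 0, 0]]' --gripper '[0, 0, 0, 0, 0, 0, 0, 0]'

```text
time: 1.1
ee_pos: [0.2715, 0.3212, 0.245]
tcp_rot: [-180.0, -0.0, -162.5]
wrist_force: [-0.0, -0.6, 0.2]
opening: 0.0001
grasp_force: 0.0
```

Call:
send_rows --linear '[[-0.0136, -0.0485, 0], [-0.0136, -0.0485, 0], [-0.0136, -0.0485, 0], [-0.0136, -0.0485, 0], [-0.0136, -0.0485, 0], [-0.0136, -0.0485, 0], [-0.0136, -0.0485, 0], [-0.0136, -0.0485, 0]]' --twist '[[0, 0, 0], [0, 0, 0], [0, 0, 0], [0, 0, 0], [0, 0, 0], [0, 0, 0], [0, 0, 0], [0, 0, 0]]' --gripper '[0, 0, 0, 0, 0, 0, 0, 0]'

```text
time: 2.1
ee_pos: [0.4919, -0.0164, 0.245]
tcp_rot: [180.0, -0.0, -162.5]
wrist_force: [0.3, 1.0, 0.7]
opening: 0.0001
grasp_force: 0.0
```

Call:
send_rows --linear '[[-0.0147, -0.0465, 0], [0, 0, 0.03], [0, 0, 0.03], [0, 0, 0], [0, 0, 0]]' --twist '[[0, 0, 0], [0, 0, 0], [0, 0, 0], [0, 0, 0], [0, 0, 0]]' --gripper '[0, 0, 0, 0, 0]'

```text
time: 2.72
ee_pos: [0.5194, -0.0546, 0.1864]
tcp_rot: [-180.0, 0.0, -162.5]
wrist_force: [-0.0, -0.1, 0.6]
opening: 0.0
grasp_force: 0.0
```

```bash
python3 - <<'E'
from workcell import camera
import cv2,numpy as np
a=camera("scene")[180:250,270:360]; b=camera("top")[160:230,290:380]
cv2.imwrite("pics/c1.png",np.hstack([cv2.resize(x,(390,303),interpolation=2) for x in(a,b)])[:,:,::-1])
E
```

```text
(no output)
```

View pics/c1.png

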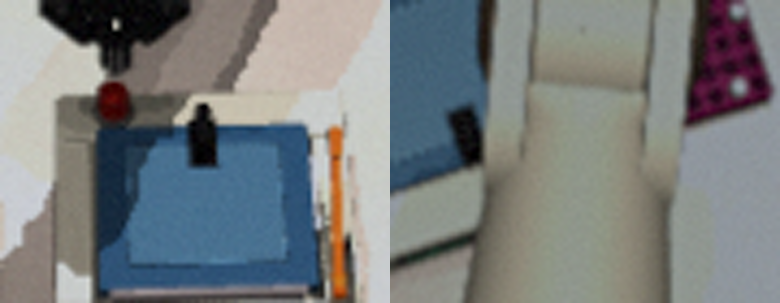

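The shut fingers (116,60) stand right above the red plunger (114,100) in the scene crop; in the top crop the arm hides the plunger.

Call:
send_rows --linear '[[0, 0, 0.015], [0, 0, 0.012], [0, 0, 0.003], [0, 0, 0.003], [0, 0, 0.003], [0, 0, 0.003], [0, 0, 0.002], [0, 0, 0]]' --twist '[[0, 0, 0], [0, 0, 0], [0, 0, 0], [0, 0, 0], [0, 0, 0], [0, 0, 0], [0, 0, 0], [0, 0, 0]]' --gripper '[0, 0, 0, 0, 0, 0, 0, 0]'

```text
time: 3.82
ee_pos: [0.5189, -0.0546, 0.1448]
tcp_rot: [180.0, -0.0, -162.5]
wrist_force: [-3.3, 0.5, 4.9]
opening: -0.0001
grasp_force: 2.9
```

Near the bottom (about 5 N); I'll push until the stop shows in the force.

Call:
send_rows --linear '[[0, 0, 0.002], [0, 0, 0.002], [0, 0, 0]]' --twist '[[0, 0, 0], [0, 0, 0], [0, 0, 0]]' --gripper '[0, 0, 0]'

```text
time: 4.2
ee_pos: [0.519, -0.0546, 0.1437]
tcp_rot: [-179.9, 0.1, -162.5]
wrist_force: [-12.0, 0.5, 26.9]
opening: -0.0002
grasp_force: 13.4
```

Call:
send_rows --linear '[[0, 0, 0], [0, 0, -0.01], [0, 0, -0.03], [0, 0, -0.04], [-0.024, 0.0367, 0], [-0.0238, 0.0366, 0], [0, 0, 0], [0, 0, 0]]' --twist '[[0, 0, 0], [0, 0, 0], [0, 0, 0], [0, 0, 0], [0, 0, 0], [0, 0, 0], [0, 0, 0], [0, 0, 0]]' --gripper '[0, 0, 0, 0, 45, 45, 45, 45]'

```text
time: 5.2
ee_pos: [0.5427, 0.0295, 0.22]
tcp_rot: [-180.0, -0.0, -162.5]
wrist_force: [0.1, -0.8, -0.7]
opening: 0.0385
grasp_force: 0.0
```

```bash
python3 - <<'E'
from workcell import camera
import cv2,numpy as np
a=camera("scene")[170:260,270:370]
cv2.imwrite("pics/c2.png",cv2.resize(a,(660,594),interpolation=2)[:,:,::-1])
E
```

```text
(no output)
```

View pics/c2.png

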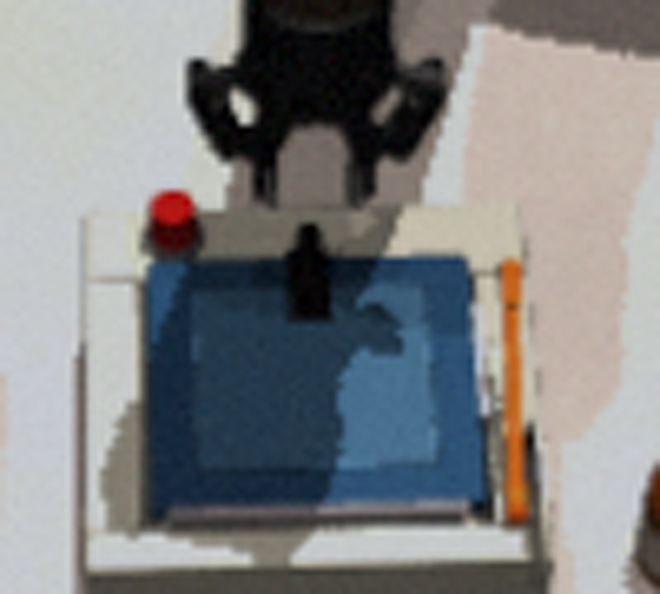

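The plunger is back up (172,210), and the open fingers (265 to 360, row 190) straddle the tab (309,270). Next I go down and pinch.

Call:
send_rows --linear '[[0, 0, 0.025], [0, 0, 0.025], [0, 0, 0.015], [0, 0, 0.008], [0, 0, 0], [0, 0, 0], [0, 0, 0], [0, 0, 0]]' --twist '[[0, 0, 0], [0, 0, 0], [0, 0, 0], [0, 0, 0], [0, 0, 0], [0, 0, 0], [0, 0, 0], [0, 0, 0]]' --gripper '[45, 45, 45, 45, 45, 0, 0, 0]' --grip_force 70

```text
time: 6.25
ee_pos: [0.5434, 0.029, 0.1484]
tcp_rot: [-179.9, 0.1, -162.5]
wrist_force: [1.3, -5.3, 2.8]
opening: 0.0131
grasp_force: 68.9
```

```bash
python3 - <<'E'
from workcell import bot
import numpy as np
o=bot.get_obs();print(o['ee_pos'],o['wrist_force'],o['opening'],o['grasp_force'])
# grasp point radius/angle about the hinge; rows for th in tool axes (x=-cooler x, z down)
p=np.array([.14,.0]);r=np.hypot(.14,.034);a=np.arctan2(.034,.14)
prev=0
P=lambda t:np.array([-r*np.cos(t+a),r*np.sin(t+a)])
for t in np.arange(.05,.61,.05):
    d=P(t)-P(prev);prev=t;print(round(t,2),"tool x %.4f z %.4f"%(-d[0],-d[1]))
E
```

```text
[0.54339745 0.02900553 0.14837773] [ 1.29326689 -5.2630697   2.77565089] 0.013121638211294842 68.89200925827026
0.05 tool x -0.0019 z -0.0070
0.1 tool x -0.0022 z -0.0069
0.15 tool x -0.0026 z -0.0067
0.2 tool x -0.0029 z -0.0066
0.25 tool x -0.0032 z -0.0064
0.3 tool x -0.0035 z -0.0063
0.35 tool x -0.0038 z -0.0061
0.4 tool x -0.0041 z -0.0059
0.45 tool x -0.0044 z -0.0057
0.5 tool x -0.0047 z -0.0054
0.55 tool x -0.0050 z -0.0052
0.6 tool x -0.0052 z -0.0049
```

Gripped (opening 13 mm, 69 N). I'll lift along the arc to about 0.35 rad, then compare with the marker.

Call:
send_rows --linear '[[-0.0019, 0, -0.007], [-0.0022, 0, -0.0069], [-0.0026, 0, -0.0067], [-0.0029, 0, -0.0066], [-0.0032, 0, -0.0064], [-0.0035, 0, -0.0063], [-0.0038, 0, -0.0061], [0, 0, 0]]' --twist '[[0, 0, 0], [0, 0, 0], [0, 0, 0], [0, 0, 0], [0, 0, 0], [0, 0, 0], [0, 0, 0], [0, 0, 0]]' --gripper '[0, 0, 0, 0, 0, 0, 0, 0]'

```text
time: 7.25
ee_pos: [0.5616, 0.035, 0.1917]
tcp_rot: [-180.0, -0.2, -162.5]
wrist_force: [2.2, -5.5, -12.9]
opening: 0.013
grasp_force: 68.5
```

```bash
python3 - <<'E'
from workcell import camera
import cv2,numpy as np
i=camera("scene");np.save("s3.npy",i);t=camera("top");np.save("t3.npy",t)
f=lambda a:cv2.resize(a,(400,480),interpolation=2)
cv2.imwrite("pics/c3.png",np.hstack([f(i[180:252,310:370]),f(t[150:222,255:315])])[:,:,::-1])
E
```

```text
(no output)
```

View pics/c3.png

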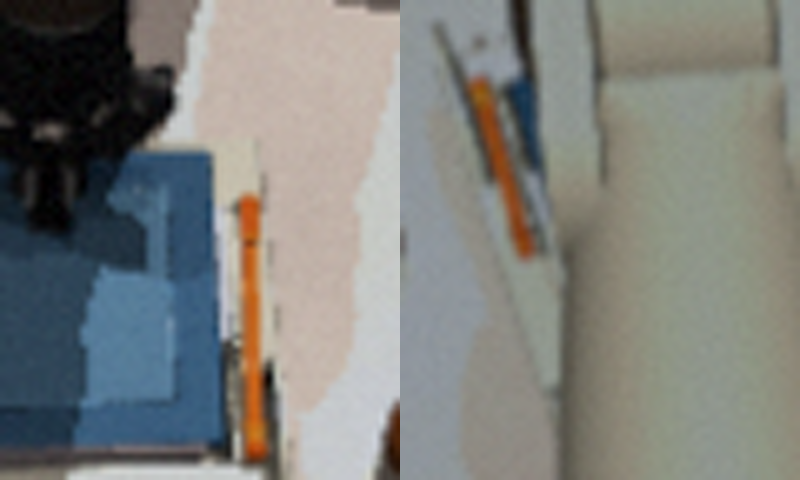

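Lid at roughly 0.33 rad: its front-left corner is at (213,150) in the scene crop, and the orange marker's front end is at (249,197) in scene and (525,258) in top. Now I compute the marker angle.

```bash
cat >> h.py <<'E'
Q=R.from_euler('z',17.55,degrees=True); O=np.array([.590,.0448,0])
def lidpt(th,r,y,n):  # point r from the hinge, n out of the mid plane, in world
    return O+Q.apply([.09-r*np.cos(th)+n*np.sin(th),y,.118+r*np.sin(th)+n*np.cos(th)])
E
python3 - <<'E'
from h import *
B={"scene":(340,200,356,255),"top":(260,155,280,195)}
for n,fs in(("scene",("scene.npy","s3.npy")),("top",("top.npy","t3.npy"))):
  for f in fs:
    im=np.load(f); m=mask(im,(5,110,70),(22,255,255),B[n]); yx=np.argwhere(m)[:,::-1].astype(float)
    d,c=None,yx.mean(0); u=np.linalg.svd(yx-c,full_matrices=False)[2][0]; u*=np.sign(u[1]); s=(yx-c)@u
    print(f,len(s),"ends",c+u*s.min(),c+u*s.max(),"len %.1f"%(np.ptp(s)+1))
for th in (.4,.45,.5,.55,.6,.65,.7,.75):
    o=[th]
    for n in("scene","top"):
        e=[proj(n,lidpt(th,.125,.105,k))[0] for k in(.006,-.006)]; b=proj(n,lidpt(th,0,.105,0))[0]
        o+=[np.round(e[0],1),np.round(e[1],1),np.round(b,1)]
    print(*o)
for th in(.25,.3,.35,.4): print("lid corner scene",th,proj("scene",lidpt(th,.165,.09,.008)))
print("closed",proj("scene",lidpt(0,.165,.09,.008)),proj("scene",lidpt(0,.165,-.09,.008)),proj("top",lidpt(0,.165,.09,.008)))
E
```

```text
scene.npy 124 ends [346.81083588 209.0043501 ] [347.70827953 248.02970495] len 40.0
s3.npy 128 ends [346.7475672  208.98172139] [347.70237068 248.03172806] len 40.1
top.npy 78 ends [266.02247711 161.99333348] [273.67633721 187.79940416] len 27.9
t3.npy 77 ends [266.02243175 161.99332098] [273.70351248 187.7905302 ] len 27.9
0.4 [346.2 210.7] [345.9 211.4] [347.2 245.6] [275.  191.2] [275.8 193. ] [267.2 164.1]
0.45 [346.3 210.4] [346. 211.] [347.2 245.6] [274.6 190.1] [275.4 192.1] [267.2 164.1]
0.5 [346.5 210.2] [346.2 210.6] [347.2 245.6] [274.1 188.9] [275.  191.1] [267.2 164.1]
0.55 [346.6 210.1] [346.3 210.4] [347.2 245.6] [273.6 187.7] [274.5 190. ] [267.2 164.1]
0.6 [346.8 210.1] [346.5 210.2] [347.2 245.6] [273.1 186.4] [274.1 188.8] [267.2 164.1]
0.65 [346.9 210.1] [346.6 210.1] [347.2 245.6] [272.6 185. ] [273.6 187.6] [267.2 164.1]
0.7 [347.1 210.3] [346.8 210.1] [347.2 245.6] [272.  183.6] [273.1 186.3] [267.2 164.1]
0.75 [347.3 210.5] [347.  210.1] [347.2 245.6] [271.5 182.1] [272.6 184.9] [267.2 164.1]
lid corner scene 0.25 [[341.1484873  201.65164587]]
lid corner scene 0.3 [[341.31375269 200.91306778]]
lid corner scene 0.35 [[341.48443948 200.27701255]]
lid corner scene 0.4 [[341.66022469 199.74635986]]
closed [[340.41336242 206.77224757]] [[291.91419442 207.32255333]] [[285.20548345 206.26272773]]
```

Call:
send_rows --linear '[[-0.0041, 0, -0.0059], [-0.0044, 0, -0.0057], [-0.0047, 0, -0.0054], [-0.005, 0, -0.0052], [0, 0, 0], [0, 0, 0]]' --twist '[[0, 0, 0], [0, 0, 0], [0, 0, 0], [0, 0, 0], [0, 0, 0], [0, 0, 0]]' --gripper '[0, 0, 0, 0, 0, 0]'

```text
time: 8.1
ee_pos: [0.5794, 0.0409, 0.2146]
tcp_rot: [-180.0, -0.1, -162.5]
wrist_force: [2.3, -4.5, -13.8]
opening: 0.0127
grasp_force: 68.6
```

```bash
python3 - <<'E'
from h import *
from workcell import camera,bot
i=camera("scene");np.save("s4.npy",i);t=camera("top");np.save("t4.npy",t)
f=lambda a:cv2.resize(a,(390,585),interpolation=2)
cv2.imwrite("pics/c4.png",np.hstack([f(i[196:256,324:364]),f(t[154:202,256:288])])[:,:,::-1])
H=lidpt(0,0,0,0); p=bot.get_obs()['ee_pos']+[0,0,.005]
v=Q.inv().apply(p-H); p0=Q.inv().apply(np.array([.5434,.029,.1534])-H)
print(v,"theta", np.arctan2(v[2],-v[0])-np.arctan2(p0[2],-p0[0]),np.hypot(v[0],v[2]),np.hypot(p0[0],p0[2]))
X,g=tri((346.8,208.7),(273.8,188.0));print("tip",Q.inv().apply(X-H),g)
for th in(.5,.55,.6,.65): print("pointer top",th,proj("top",lidpt(th,.125,.096,.0035))[0],"scene",proj("scene",lidpt(th,.125,.096,.0035))[0])
E
```

```text
[-0.10128969 -0.0005867   0.10153439] theta 0.5375651450013058 0.14341838665383388 0.14362618694000442
tip [-0.10562165  0.10494948  0.07564747] 0.0009592111004738105
pointer top 0.5 [276.86542567 188.56265926] scene [343.87038425 210.30972268]
pointer top 0.55 [276.39478958 187.35533035] scene [344.01935558 210.16412483]
pointer top 0.6 [275.90301214 186.07581943] scene [344.17092143 210.10592336]
pointer top 0.65 [275.39134341 184.72720608] scene [344.32473288 210.13622032]
```

View pics/c4.png

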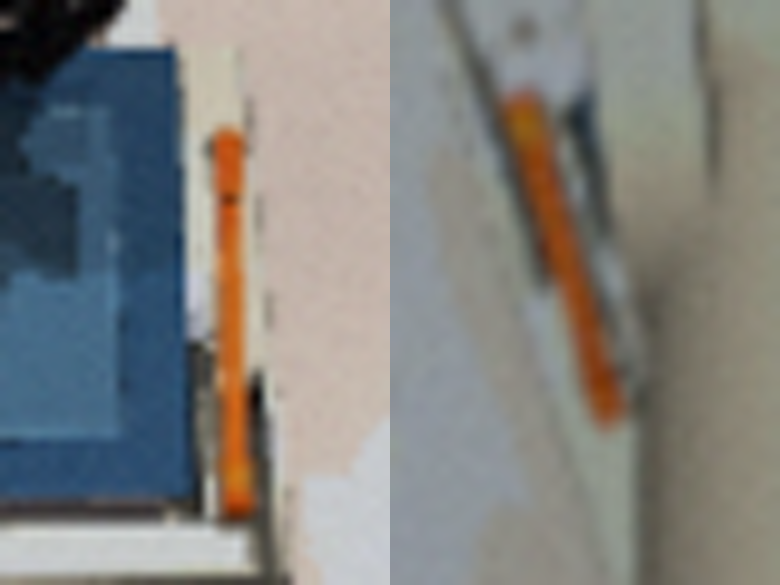

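Orange front end is at (228,130) in the scene crop and (608,420) in the top crop. The lid's front-left corner is at (177,48), and its pale pointer strip runs just right of the marker. Kinematics put the lid at 0.538, and the marker looks like 0.60 to 0.66. I'll measure the pointer end by differencing the top views.

```bash
python3 - <<'E'
import numpy as np
for f in("top.npy","t3.npy","t4.npy"):
    a=np.load(f).astype(int);print(f,"cols 270-281");
    for r in range(178,197):print(r,' '.join("%3d/%4d"%(p.sum()//3,p[0]-p[2]) for p in a[r,270:282]))
E
```

```text
top.npy cols 270-281
178 102/  82  84/ 113  86/  68  91/  16 104/   1 118/ -11 101/ -24  80/ -48  75/ -56  74/ -56  76/ -51  77/ -57
179 111/  65  83/ 115  80/  89  93/  22 105/   0 126/  -9 122/ -17  90/ -37  76/ -55  75/ -56  76/ -54  76/ -54
180 123/  46  90/ 103  84/ 102  95/  37  92/   6 117/  -6 137/ -14 103/ -31  79/ -51  76/ -56  76/ -54  76/ -55
181 137/  27  98/  89  85/ 109  98/  55  97/  12 108/  -4 139/ -14 118/ -20  82/ -49  74/ -55  76/ -54  77/ -52
182 142/  14 104/  75  83/ 116 105/  65 112/  13 102/  -1 128/  -7 128/ -14  91/ -37  77/ -55  78/ -55  78/ -54
183 144/   9 108/  63  84/ 118  96/  86 108/  22  95/   5 108/   2 127/  -5  99/ -29  75/ -54  77/ -53  77/ -55
184 147/   3 109/  50  83/ 112  80/ 108  88/  42  92/   7  97/   7 116/   2 110/ -15  84/ -43  75/ -59  75/ -54
185 145/   2 117/  34  88/ 101  76/ 128  89/  68 109/  10  95/   4 110/   8 112/  -3  85/ -37  79/ -52  75/ -55
186 148/  -1 128/  20 100/  85  82/ 125  92/  84 112/  19  92/   6  97/   8 116/   4  93/ -27  77/ -53  78/ -56
187 147/   0 140/  10 110/  59  87/ 113  89/  91 104/  29  96/   8  95/
[... 4644 characters left out ...]
6 104/  19 108/  18 119/  19
191 127/   6 140/   3 143/   3 142/   5 146/   5 137/   3  99/   7  83/  15  95/  18 105/  16 108/  19 117/  19
192 130/   8 137/   7 145/   3 145/   3 144/   4 136/   4  94/   6  85/  15  92/  17 105/  14 113/  18 114/  19
193 137/   8 130/   6 143/   4 144/   5 148/   4 134/   3  96/   9  85/  15  93/  16 105/  18 109/  18 115/  18
194 134/   8 128/   6 137/   2 143/   3 145/   4 136/   4  95/   5  82/  12  95/  15 107/  16 109/  17 115/  20
195 136/   9 132/   8 134/   5 143/   4 145/   3 136/   4  98/   8  86/  13  95/  15 106/  17 110/  18 116/  21
196 136/   6 135/   8 133/   5 141/   3 146/   3 137/   4  96/   8  86/  15  94/  16 104/  19 113/  17 119/  17
```

The arm hides the pointer from above. The candidate marker angles (0.57 upper corner, 0.63 and 0.665 lower corner) all lie within 0.07 of 0.635, so I'll go there.

Call:
send_rows --linear '[[-0.0035, 0, -0.0033], [-0.0035, 0, -0.0032], [-0.0034, 0, -0.003], [0, 0, 0], [0, 0, 0], [0, 0, 0]]' --twist '[[0, 0, 0], [0, 0, 0], [0, 0, 0], [0, 0, 0], [0, 0, 0], [0, 0, 0]]' --gripper '[0, 0, 0, 0, 0, 0]'

```text
time: 8.95
ee_pos: [0.5893, 0.0441, 0.2241]
tcp_rot: [-180.0, -0.1, -162.5]
wrist_force: [2.0, -4.2, -17.6]
opening: 0.0128
grasp_force: 68.6
```

```bash
python3 - <<'E'
from h import *
from workcell import camera,bot
i=camera("scene");np.save("s5.npy",i)
f=lambda a:cv2.resize(a,(480,600),interpolation=2)
cv2.imwrite("pics/c5.png",f(i[195:255,316:364])[:,:,::-1])
H=lidpt(0,0,0,0); p=bot.get_obs()['ee_pos']+[0,0,.005]
v=Q.inv().apply(p-H); p0=Q.inv().apply(np.array([.5434,.029,.1534])-H)
print(v,"theta", np.arctan2(v[2],-v[0])-np.arctan2(p0[2],-p0[0]),np.hypot(v[0],v[2]))
print(proj("scene",[lidpt(.63,r,y,n) for r,y,n in((.16,.09,.008),(.165,.09,.008),(.125,.096,.0035),(.125,.105,.006))]))
E
```

```text
[-0.09086052 -0.00045119  0.11110468] theta 0.6362608886978453 0.14352659730554104
[[342.54210579 200.15841204]
 [342.52421333 198.7350773 ]
 [344.26296173 210.11341957]
 [346.88039331 210.07980294]]
```

View pics/c5.png

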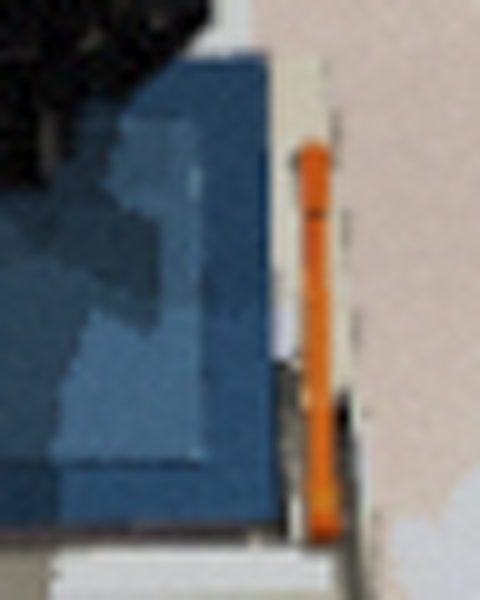

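The lid is held at 0.636 rad: its corner is at (268,55) in the crop, as predicted. The marker tip is unmoved at (313,145), so I'm handing in.

```bash
python3 -c "
from workcell import ticket;print(ticket.job_done())"
```

```text
the job is handed in; nothing more can be done
None
```

I pressed the plunger to its stop and it came back up. The lid is held by its tab at about 0.636 rad, against my estimate of 0.57 to 0.665 rad for the marker; the arm hid the pointer from above, so I could not check directly that the two are level, and no verdict came back when I handed the job in.

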